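# Pump up the pressure-switch tester

### The arm

A 6-joint arm with a two-finger parallel gripper is mounted at the origin on the work surface. World frame = base frame: x ahead of the robot, y to its left, z up, the work surface at z = 0. Lengths are in m, angles in degrees, forces in N, time in s.
With the tool pointing down it reaches from about 0.35 to 0.875 m from the base axis. Payload 4.2 kg.
Tool frame: the origin (TCP) lies on the centre line of the jaws, within the pads' length; the fingertips stand 19 mm ahead of it and the grasp point (between the pads) is the TCP; z points along the fingers, y is the line along which they close (so a half turn about z gives the same grasp; the last joint's range is limited). The gripper opens to 87 mm and grips with 3 to 60 N. Pads are 19 mm wide; open, the fingers measure 117 mm over their backs; the gripper's body (75 mm by 190 mm) begins 51 mm behind the grasp point.
Start: joints at [84.316, 22.042, 0.453, 0, -68.411, -14.817], TCP at [0.219, 0.585, 0.242] pointing down, gripper open.
Joint ranges: [-179.83, 179.83], [-69.29, 118.12], [-61.27, 80.66], [-181.25, 117.63], [-171.15, -9.14], [-177.46, 177.46]. Speed limits (degrees/s): [159.86, 159.86, 180, 180, 180, 180].

### API

Orientations are given as a 3x3 rotation matrix whose columns are the frame's x, y, z axes.
In Python, from station import sense, capture, finish_job, search_frame, masks_of gives the robot as it stands.
- The arm moves only by the tool drive_tool, never from a script. Its argument "rows" is a list of rows, each a list of 7 numbers: the opening in per cent of the stroke, from 0 (shut) to 100 (fully open), then the shift along the world's x, y, z in mm, then the turn, a rotation vector about the world's x, y, z in rad. In form: [[fingers, dx, dy, dz, wx, wy, wz], ...]. A call has 1 to 5 rows; each row shifts and turns the commanded pose from where the row before left it; what a row does not reach is not made up. A row lasts 1/12 s, in which the tool goes at most 41.7 mm and 7.16 degrees, less where a joint would pass 70% of its speed; a pose out of reach is approached as far as the arm can. A call is refused whole if a number of a shift passes 41.7 or a number of a turn 0.125, either way. A call with a gripper value outside its range is refused whole. The fingers move at their own pace and stop on an object; the grip force is fixed at half the most. Time passes only in rows, so rows that do not move let the fingers close. It gives the time, the measured TCP pose, the force, the opening and the grip force at its end, in the units of the state.
- sense(): the state, without advancing time (a new reading comes with each control period).
- capture(name): name is "scene" or "top"; returns a dict with "frame" (480x640x3 uint8, red, green, blue), "z_map" (480x640 float32, m along the optical axis (not along the pixel's ray), 0 where there is no reading), "fx", "fy", "cx", "cy" (pixels), "R" (3x3) and "t" (3): a world point X has camera coordinates R X + t. Camera axes: x right, y down, z forward; pixel columns grow to the right and rows downward; lengths in m; the calibration is good to about 2 mm. A picture is of the moment at which its call begins.
- finish_job(): hands the job in; it is judged then, once.
Trained networks look in a picture, given as the dict that the camera call returned (one of the last four; its "shot" number tells which), for a name from the list of things; names that differ only in an ending like _2 or _b are one class to them, and where a whole thing is asked for, a point or a joint stands for the part that bears it (a point fixed in the world has none). Each returns a list of dicts, best first, with "p" (0 to 1); they miss things now and then, are a little off and sometimes report something else, mostly with a low value. They report only what shows in the picture. A call takes as long as a camera call.
- search_frame(label, picture): "xy" ([column, row] in pixels, amid what is visible of it).
- masks_of(label, picture): "region" (480x640 bool, what is visible of it) and "xy" ([column, row] in pixels, amid what is visible of it).
The state is a dict: "time_s": time; "joints": joint angles; "joint_velocities": joint speeds; "effort": joint torques, N m; "tcp_pos": TCP position; "ee_rot": TCP orientation; "wrist_force": force on the tool from outside, world axes, zero at the start; "moment": the same for the moment, N m; "gripper_width": opening from 0.0 (shut) to 1.0 (fully open); "gripper_force": force on a finger pad.
Only numpy, scipy, OpenCV 4.12 (cv2) and the standard library are available. Lean on these libraries where they do the work, as an engineer would, in place of code of your own. Each camera call takes 0.05 s, during which the arm holds its last target. There are 200 camera calls.

### The job

Get the pressure tester on the desk charged: push its vent lever over to the far side as far as it goes, then pump the spring plunger with full strokes, letting it come right back up each time, until the indicator pin stands fully out of its tower. Use the fingertips from outside only: do not touch the pin itself, do not pick up or shove the tester, and leave the other things on the desk where they are. Finish with the plunger up and the hand clear.

Things in the scene. Friction and masses are not known exactly. Their poses are not given: they have to be found in the camera images.
- tester: Pressure tester, 2.8 kg, loose: cream steel plate 140 x 250 x 14 mm. Origin: centre of its underside; x, the plate's short way, points away from the robot (turned up to 0.6 rad either way), z up. In a row at x = 0: pump barrel (round, 52 mm wide) at y = +80 mm, vent lever on a block 70 x 50 mm (top at 39 mm) at y = 0, tower (44 x 65 mm, top at 98, collar to 104 mm) with the pin at y = -80 mm.
- plunger_top (a point): Centre of the top face of the pump's black cap, a disc 48 mm in diameter and 12 mm thick; 125 mm above the desk when up. It moves with the cap.
- plunger (a joint): How far the cap is pressed down (m): 0 up, 0.018 at the bottom stop. A spring brings it back by itself. Pushing takes about 7 N at the top and 13 to 15 N at the bottom.
- vent_tip (a point): Centre of the black ball (26 mm diameter) at the end of the vent lever, 55 mm from the lever's pivot. The pivot lies at the tester's x = 0, y = 0, 36 mm above the desk, its axis along the tester's y. The ball is 84 mm above the desk at either end of its swing, 91 mm in the middle.
- vent (a joint): Vent lever angle (rad): 0 leans towards the robot (tester's -x, vent open), 1.0 leans away from it (+x, vent closed; the stop). It starts at 0 to 0.25, stays where it is left and takes 1 to 2 N at the ball. With the vent open pumping does nothing to the pin.
- pin: Indicator pin, steel, 12 mm in diameter, upright in the tower. Origin: centre of its top face, 106 mm above the desk when fully in, 153 mm when fully out; a black band round the pin then shows just above the collar.
- pin_out (a joint): How far the pin is out (m): 0 in, 0.047 fully out; starts at 0 to 0.020. With the vent closed each full stroke of the plunger, down to the stop and right up, brings it about 12 mm farther out as the cap comes up (the first 4 to 16 mm) and it stays there; short strokes may give nothing. Three or four strokes are needed; further ones do no harm.
- fitting: Bystander: brass adapter fitting, 24 mm diameter, 32 mm high, standing loose on the tester's plate between lever and pump, on the far side. Origin: centre of its underside.
- mug: Bystander: white mug, 80 mm diameter, 90 mm high, with a handle; origin under its centre.
- stapler: Bystander: stapler, 140 x 36 x 45 mm; origin under its centre.
- stamp: Bystander: wooden hand stamp, 60 x 28 mm, 70 mm high; origin under its centre.
- tape: Bystander: roll of clear tape lying flat, 84 mm diameter, 24 mm high; origin under its centre.
- marker: Bystander: black marker pen, 135 x 14 x 14 mm, lying on the desk on the robot's side of the tester; origin under its centre.
- sanitiser: Bystander: white dispenser bottle with its own small pump head, 68 mm diameter, 164 mm high; not part of the job. Origin under its centre.

How it is judged (in metres and radians):
On the way, in this order (a step that is already met when the one before it is completed fails the run):
1. the vent lever is pushed over to the closed side (value of joint vent above 0.85 rad), for 0.1 s.
2. the indicator pin is pumped fully out (value of joint pin_out above 0.0445 m), for 0.1 s.
At the end, for the whole second after the job is handed in: Pin out by more than 44.5 of its 47 mm, vent lever beyond 0.85 of 1.0 rad, plunger back up within 4 mm, tester flat, at rest and within 25 mm of where it stood, every bystander within 30 mm of where it stood (value of joint pin_out above 0.0445 m and value of joint vent above 0.85 rad and value of joint plunger below 0.004 m and distance of tester from where it was at the start of the episode below 0.025 m and angle between tester's own z axis and vertical below 0.05 rad and linear speed of tester below 0.02 m/s and distance of each of fitting, mug, stapler, stamp, tape, marker, sanitiser from where it was at the start of the episode below 0.03 m); the robot touches nothing.
It fails at once if the robot touches the indicator pin (more than 1 N) (contact force between pin and the fingers above 1 N or contact force between pin and the arm above 1 N).
It fails at once if the tester is lifted, tipped or shoved (10 mm up, 0.1 rad, 25 mm) (height (world z) of tester above 0.01 m or angle between tester's own z axis and vertical above 0.1 rad or distance of tester from where it was at the start of the episode above 0.025 m).
It fails at once if a bystander is moved or lifted by more than 30 mm (distance of any of fitting, mug, stapler, stamp, tape, marker, sanitiser from where it was at the start of the episode above 0.03 m).
It also fails if it takes over 51 s, if anything falls off the work surface, if the arm or the gripper's body presses on something with over 40 N, if the wrist force passes 120 N, or if a joint passes its speed limit or range.

## Working session

There is one attempt and no reset: what is moved stays moved. The work goes in short steps, Python scripts to look and compute and a tool call to move; the robot and the scene stay as the last step left them, time stands still between calls to the robot, and variables do not carry over. Pictures are saved under pics/ and viewed, at most 10 in all, crops included, and the job is handed in when it is done.

Besides the shell and the picture viewer there is one more tool, called in YAML: its name, and indented under it one key for each argument. drive_tool: Moves the arm, as the interface text tells. Its arguments: {"type":"object","properties":{"rows":{"type":"array"}},"required":["rows"]}

```bash
mkdir -p pics && cat > h.py <<'E'
import numpy as np, cv2
from station import sense, capture, finish_job, search_frame, masks_of
def cloud(c):
    z=c["z_map"]; v,u=np.mgrid[0:480,0:640]
    P=np.stack([(u-c["cx"])/c["fx"]*z,(v-c["cy"])/c["fy"]*z,z],-1)
    W=(P-np.array(c["t"]))@np.array(c["R"])
    W[z==0]=np.nan
    return W
def save(c,n): cv2.imwrite("pics/"+n,c["frame"][:,:,::-1])
E
python3 - <<'E'
from h import *
s=sense(); print(s["tcp_pos"],np.round(s["ee_rot"],3).tolist(),s["gripper_width"],s["time_s"])
fr=[]
for n in("scene","top"):
    c=capture(n); W=cloud(c); fr.append(c["frame"])
    for l in "tester plunger_top vent_tip pin fitting mug stapler stamp tape marker sanitiser".split():
        m=masks_of(l,c)
        for d in m[:2]:
            p=W[d["region"]]; p=p[~np.isnan(p[:,0])]
            print(n,l,round(d["p"],2),np.round(d["xy"]),len(p),np.round(np.median(p,0),3) if len(p) else None, np.round([p.min(0),p.max(0)],3).tolist() if len(p) else None)
    save(c,n+"0.png")
E
```

```text
[0.2186684  0.58490231 0.24044623] [[0.937, -0.35, -0.001], [-0.35, -0.937, -0.002], [0.0, 0.002, -1.0]] 1.0016310614942687 0.0
scene tester 0.66 [378. 250.] 8274 [0.539 0.117 0.025] [[0.362, -0.042, -0.003], [0.613, 0.242, 0.128]]
scene plunger_top 0.6 [474. 281.] 2962 [0.573 0.311 0.056] [[0.438, 0.27, -0.002], [0.596, 0.359, 0.091]]
scene vent_tip 0.68 [376. 218.] 216 [0.507 0.11  0.088] [[0.425, 0.083, -0.002], [0.517, 0.122, 0.102]]
scene fitting 0.43 [377. 266.] 163 [0.572 0.136 0.03 ] [[0.539, 0.123, 0.011], [0.578, 0.146, 0.047]]
scene mug 0.88 [479. 282.] 2952 [0.574 0.311 0.056] [[0.419, 0.27, -0.002], [0.596, 0.362, 0.091]]
scene mug 0.69 [378. 266.] 157 [0.572 0.135 0.031] [[0.557, 0.124, 0.014], [0.578, 0.146, 0.047]]
scene stapler 0.82 [326. 275.] 1792 [0.626 0.053 0.036] [[0.558, -0.028, -0.002], [0.659, 0.115, 0.047]]
scene stamp 0.59 [284. 209.] 585 [ 0.489 -0.084  0.021] [[0.437, -0.118, -0.001], [0.51, -0.057, 0.068]]
scene stamp 0.16 [375. 218.] 252 [0.507 0.109 0.087] [[0.382, 0.071, -0.003], [0.517, 0.123, 0.102]]
scene tape 0.95 [375. 329.] 1490 [0.688 0.167 0.
[... 670 characters left out ...]
tting 0.41 [265. 259.] 95 [0.561 0.133 0.034] [[0.551, 0.124, 0.025], [0.572, 0.145, 0.05]]
top mug 0.88 [172. 274.] 1845 [0.547 0.325 0.039] [[0.487, 0.271, -0.002], [0.588, 0.36, 0.095]]
top stapler 0.87 [306. 236.] 1143 [0.61  0.044 0.044] [[0.573, -0.023, -0.002], [0.654, 0.114, 0.051]]
top stamp 0.67 [376. 300.] 464 [ 0.48  -0.086  0.024] [[0.453, -0.121, -0.002], [0.507, -0.058, 0.072]]
top tape 0.82 [246. 201.] 892 [0.677 0.166 0.024] [[0.634, 0.124, -0.001], [0.721, 0.208, 0.031]]
top marker 0.69 [258. 331.] 472 [0.42  0.152 0.014] [[0.396, 0.089, -0.002], [0.443, 0.215, 0.02]]
top sanitiser 0.65 [383. 252.] 1087 [ 0.569 -0.108  0.106] [[0.537, -0.161, -0.001], [0.604, -0.08, 0.169]]
```

View pics/scene0.png

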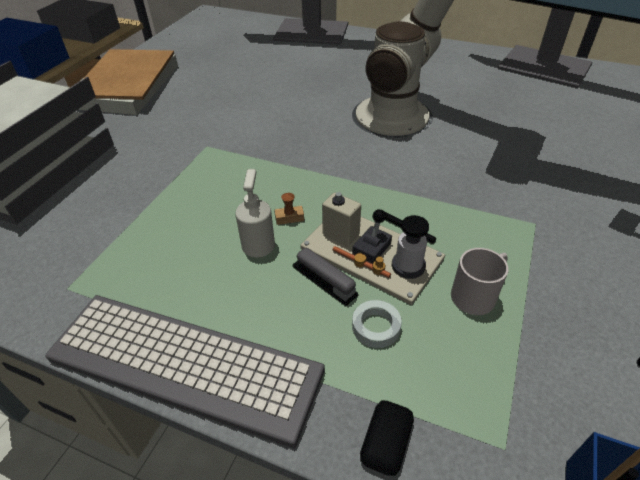

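View pics/top0.png

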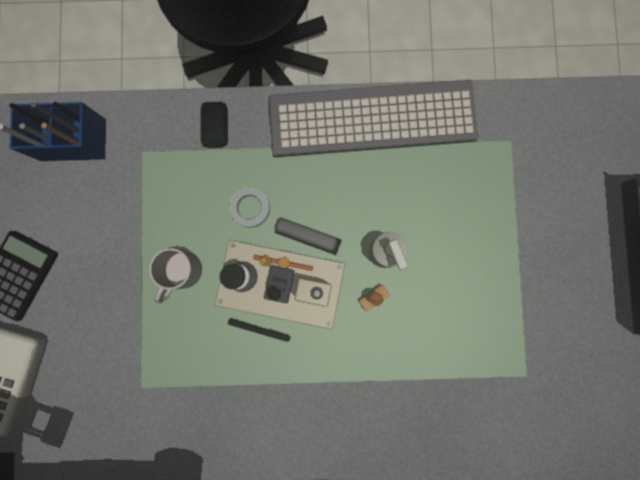

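```bash
python3 - <<'E'
from h import *
for n in("scene","top"):
    c=capture(n); W=cloud(c)
    box=(W[...,0]>.4)&(W[...,0]<.62)&(W[...,1]>-.05)&(W[...,1]<.26)
    for lo,hi,nm in((.118,.135,"cap"),(.094,.11,"94-110"),(.110,.117,"110-117"),(.138,.16,"high"),(.01,.018,"plate")):
        m=(box&(W[...,2]>lo)&(W[...,2]<hi)).astype(np.uint8)
        k,lab,st,_=cv2.connectedComponentsWithStats(m)
        for i in range(1,k):
            if st[i,4]>8:
                p=W[lab==i]; r=cv2.minAreaRect((p[:,:2]*1000).astype(np.float32))
                print(n,nm,st[i].tolist(),np.round(np.median(p,0),4),"rect",np.round(r[0],1),np.round(r[1],1),round(r[2],1),"zmax",p[:,2].max().round(3))
E
```

```text
scene cap [401, 215, 28, 22, 457] [0.5381 0.1844 0.1239] rect [535.5 183.9] [46.5 46.5] 85.3 zmax 0.127
scene 94-110 [322, 193, 39, 24, 490] [0.5057 0.0386 0.0973] rect [501.6  35.4] [65.8 44.6] 77.9 zmax 0.11
scene 94-110 [374, 209, 12, 9, 69] [0.5016 0.1115 0.0976] rect [500.2 111.1] [18.6 20.5] 27.6 zmax 0.102
scene 94-110 [406, 235, 15, 7, 41] [0.5447 0.1848 0.0985] rect [543.1 186. ] [10.2 25.1] 17.2 zmax 0.101
scene 110-117 [335, 192, 7, 7, 29] [0.5001 0.0279 0.1154] rect [498.1  28.4] [11.3 12.1] 84.3 zmax 0.117
scene 110-117 [402, 230, 26, 8, 36] [0.5546 0.188  0.1152] rect [550.1 188.2] [14.5 43. ] 16.6 zmax 0.117
scene plate [385, 212, 17, 13, 81] [0.4156 0.1197 0.0124] rect [413.8 119.2] [44.5 14.2] 70.0 zmax 0.015
scene plate [301, 217, 144, 85, 3125] [0.553  0.1355 0.0132] rect [517.5 105.9] [249.5 143.4] 76.9 zmax 0.018
scene plate [425, 233, 11, 8, 47] [0.441  0.2055 0.012 ] rect [440.7 204.8] [21.3 11.7] 66.3 zmax 0.017
scene plate [366, 260, 7, 5, 9] [0.5528 0.1129 0.0159] rect [552.8 112.4] [12.4  2.9] 75.9 zmax 0.018
scene plate [295, 264, 7, 5, 12] [ 0.6073 -0.012
[... 487 characters left out ...]
14, 12, 119] [0.4958 0.1102 0.099 ] rect [495.1 109.9] [24.8 20.9] 88.5 zmax 0.104
top plate [287, 236, 7, 4, 11] [0.6114 0.0817 0.0118] rect [610.5  81.5] [14.2  3.1] 66.9 zmax 0.015
top plate [316, 238, 25, 17, 77] [ 0.5842 -0.0102  0.0118] rect [594.5   1.3] [44. 35.] 67.8 zmax 0.016
top plate [215, 241, 130, 89, 4752] [0.5021 0.0985 0.0151] rect [513.1 106.3] [250. 140.] 76.9 zmax 0.018
top plate [301, 241, 5, 4, 9] [0.6001 0.0546 0.0115] rect [599.4  54.4] [10.5  2.9] 61.5 zmax 0.012
top plate [307, 243, 8, 5, 13] [0.5932 0.038  0.0115] rect [593.1  39. ] [16.6  3.5] 66.8 zmax 0.015
top plate [227, 319, 63, 21, 398] [0.4203 0.1533 0.0141] rect [419.9 152.7] [133.3  14.4] 72.3 zmax 0.018
```

The scene picture shows the tester near (375,250): tower and pin at (340,200), lever ball at (378,215) and pump cap at (414,226). The fitting is at (378,266). The networks' "marker" and "plunger" hits on the mug, at (478,282), are false. The top view agrees: cap (232,276), ball (274,295), pin (316,293).

The tester is centred at about (0.515, 0.106) with yaw of about -13.2°. I'll move to a point behind the ball, with the closing axis along the tester's x.

drive_tool:
  rows:
    - [0,18,-36,0,0,0,-0.111]
    - [0,18,-36,0,0,0,-0.111]
    - [0,18,-36,0,0,0,-0.111]
    - [0,18,-36,0,0,0,-0.111]
    - [0,18,-36,0,0,0,-0.111]

```text
time_s: 1.72
tcp_pos: [0.3093, 0.4037, 0.2417]
ee_rot: [[0.608, -0.794, 0.0], [-0.794, -0.608, 0.0], [-0.0, -0.0, -1.0]]
wrist_force: [0.2, -0.5, 0.7]
gripper_width: 0.703
gripper_force: 0.0
```

drive_tool:
  rows:
    - [0,18,-36,0,0,0,-0.111]
    - [0,18,-36,0,0,0,-0.111]
    - [0,18,-36,0,0,0,-0.111]
    - [0,18,-36,0,0,0,-0.111]
    - [0,18,-36,0,0,0,-0.111]

```text
time_s: 2.13
tcp_pos: [0.3993, 0.2236, 0.242]
ee_rot: [[0.098, -0.995, 0.001], [-0.995, -0.098, 0.001], [-0.001, -0.001, -1.0]]
wrist_force: [1.7, 0.2, 0.3]
gripper_width: 0.327
gripper_force: 0.0
```

drive_tool:
  rows:
    - [0,18,-36,0,0,0,-0.111]
    - [0,18,-36,0,0,0,-0.111]
    - [0,18,-36,0,0,0,-0.111]
    - [0,0,0,0,0,0,0]
    - [0,0,0,0,0,0,0]

```text
time_s: 2.55
tcp_pos: [0.4534, 0.1155, 0.2416]
ee_rot: [[-0.232, -0.973, 0.0], [-0.973, 0.232, 0.0], [-0.0, -0.0, -1.0]]
wrist_force: [-0.4, 0.2, -0.3]
gripper_width: 0.015
gripper_force: 0.0
```

drive_tool:
  rows:
    - [0,1,5,-37,0,0,0]
    - [0,0,0,-37,0,0,0]
    - [0,0,0,-37,0,0,0]
    - [0,0,0,-35,0,0,0]
    - [0,0,0,0,0,0,0]

```text
time_s: 2.97
tcp_pos: [0.4493, 0.1212, 0.0899]
ee_rot: [[-0.227, -0.974, -0.012], [-0.974, 0.227, -0.007], [0.009, 0.01, -1.0]]
wrist_force: [-0.7, -1.3, -1.2]
gripper_width: 0.007
gripper_force: 0.0
```

```bash
python3 - <<'E'
from h import *
c=capture("scene"); f=c["frame"][160:310,290:490]
cv2.imwrite("pics/s1.png",cv2.resize(f,(800,600),interpolation=cv2.INTER_CUBIC)[:,:,::-1])
E
```

```text
(no output)
```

View pics/s1.png

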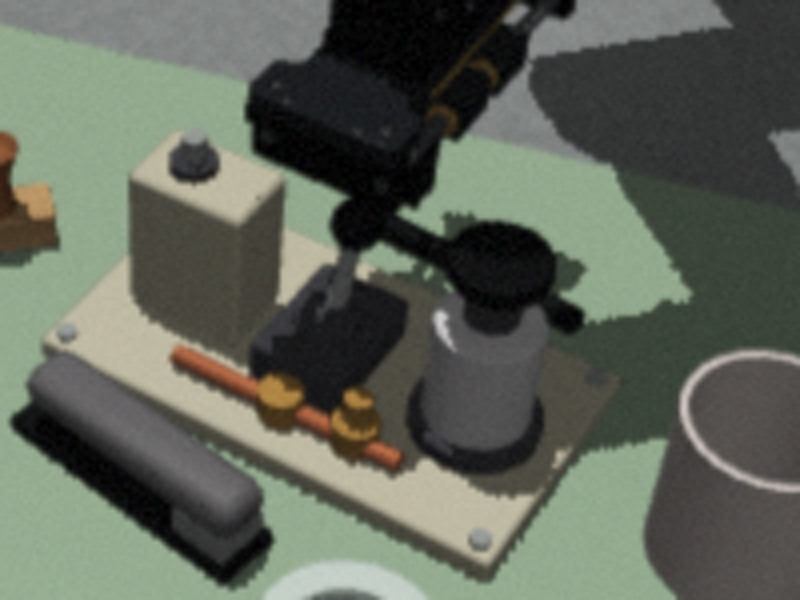

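The crop shows the closed fingers behind the ball at (360,220), clear of the tower at (205,240) and the cap at (500,265). Next I push along the tester's x.

drive_tool:
  rows:
    - [0,9.7,-2.3,4,0,0,0]
    - [0,9.7,-2.3,0,0,0,0]
    - [0,9.7,-2.3,0,0,0,0]
    - [0,4.9,-1.1,0,0,0,0]
    - [0,0,0,0,0,0,0]

```text
time_s: 3.43
tcp_pos: [0.4901, 0.1146, 0.1009]
ee_rot: [[-0.229, -0.973, 0.004], [-0.973, 0.229, 0.002], [-0.003, -0.003, -1.0]]
wrist_force: [-0.6, 1.0, -0.0]
gripper_width: 0.004
gripper_force: 0.0
```

drive_tool:
  rows:
    - [0,4.9,-1.1,0,0,0,0]
    - [0,4.9,-1.1,0,0,0,0]
    - [0,4.9,-1.1,0,0,0,0]
    - [0,0,0,0,0,0,0]

```text
time_s: 3.77
tcp_pos: [0.5035, 0.1109, 0.0996]
ee_rot: [[-0.228, -0.974, 0.001], [-0.974, 0.228, -0.0], [-0.0, -0.001, -1.0]]
wrist_force: [0.1, -0.5, 0.3]
gripper_width: 0.004
gripper_force: 0.0
```

```bash
cat > lev.py <<'E'
from h import *
o=np.array([.515,.106]); ax=np.array([.974,-.229]); ay=np.array([.229,.974])
s=sense(); d=s["tcp_pos"][:2]-o; print("tcp t",np.round([d@ax,d@ay,s["tcp_pos"][2]],4),"F",np.round(s["wrist_force"],1),s["time_s"])
for n in("scene","top"):
    c=capture(n); W=cloud(c)
    for l in ("vent_tip",):
        for m in masks_of(l,c)[:2]:
            p=W[m["region"]]; p=p[(p[:,2]>.07)&(p[:,2]<.112)]
            if len(p): q=np.median(p,0); print(n,round(m["p"],2),len(p),np.round(q,4),"x_t,y_t",np.round([(q[:2]-o)@ax,(q[:2]-o)@ay],4))
    box=(W[...,0]>.4)&(W[...,0]<.62)&(W[...,1]>-.05)&(W[...,1]<.26)&(W[...,2]>.01)&(W[...,2]<.018)
    k,lab,st,_=cv2.connectedComponentsWithStats(box.astype(np.uint8)); i=1+st[1:,4].argmax()
    r=cv2.minAreaRect((W[lab==i][:,:2]*1000).astype(np.float32)); print(n,"plate",np.round(r[0],1),np.round(r[1],1),round(r[2],1))
E
python3 lev.py
```

```text
tcp t [-0.0123  0.0022  0.0996] F [ 0.1 -0.5  0.3] 3.7667
scene 0.48 55 [0.5353 0.1095 0.0898] x_t,y_t [0.019  0.0081]
scene plate [517.9 106. ] [250.5 142.5] 77.4
top plate [496.6  35. ] [103.7 139.9] 77.0
```

drive_tool:
  rows:
    - [0,2.9,-1.2,-4,0,0,0]
    - [0,2.9,-1.2,0,0,0,0]
    - [0,0,0,0,0,0,0]

```text
time_s: 4.22
tcp_pos: [0.5084, 0.1085, 0.0951]
ee_rot: [[-0.228, -0.974, -0.001], [-0.974, 0.228, -0.0], [0.001, 0.001, -1.0]]
wrist_force: [0.0, 0.3, 0.4]
gripper_width: 0.003
gripper_force: 0.2
```

drive_tool:
  rows:
    - [0,2,-0.5,0,0,0,0]
    - [0,2,-0.5,0,0,0,0]
    - [0,0,0,0,0,0,0]

```text
time_s: 4.47
tcp_pos: [0.5124, 0.1075, 0.0953]
ee_rot: [[-0.228, -0.974, -0.001], [-0.974, 0.228, -0.0], [0.0, 0.0, -1.0]]
wrist_force: [-1.1, 0.4, 0.1]
gripper_width: -0.001
gripper_force: 0.3
```

```bash
python3 lev.py
```

```text
tcp t [-0.0028  0.0009  0.0953] F [-1.1  0.4  0.1] 4.4667
scene 0.41 19 [0.543  0.1107 0.0866] x_t,y_t [0.0262 0.011 ]
scene plate [518.  105.7] [249.5 142.5] 77.0
top plate [496.5  34.2] [102.1 139.9] 76.7
```

drive_tool:
  rows:
    - [0,1.5,-0.4,0,0,0,0]
    - [0,0,0,0,0,0,0]

```text
time_s: 4.83
tcp_pos: [0.5139, 0.1073, 0.0955]
ee_rot: [[-0.228, -0.974, -0.0], [-0.974, 0.228, -0.0], [0.0, 0.0, -1.0]]
wrist_force: [-2.1, -0.3, -0.8]
gripper_width: 0.007
gripper_force: 0.4
```

drive_tool:
  rows:
    - [0,1.5,-0.4,0,0,0,0]
    - [0,0,0,0,0,0,0]

```text
time_s: 5.0
tcp_pos: [0.5154, 0.1069, 0.0955]
ee_rot: [[-0.228, -0.974, -0.0], [-0.974, 0.228, -0.0], [0.0, 0.0, -1.0]]
wrist_force: [-0.6, 0.5, -1.2]
gripper_width: 0.009
gripper_force: 0.4
```

drive_tool:
  rows:
    - [0,1.5,-0.4,0,0,0,0]
    - [0,0,0,0,0,0,0]

```text
time_s: 5.17
tcp_pos: [0.5169, 0.1064, 0.0955]
ee_rot: [[-0.228, -0.974, -0.0], [-0.974, 0.228, -0.0], [0.0, 0.0, -1.0]]
wrist_force: [-0.2, 0.7, -0.9]
gripper_width: 0.004
gripper_force: 0.4
```

```bash
python3 lev.py; python3 - <<'E'
from h import *
c=capture("scene"); f=c["frame"][185:260,340:440]
cv2.imwrite("pics/s2.png",cv2.resize(f,(800,600),interpolation=cv2.INTER_CUBIC)[:,:,::-1])
E
```

```text
tcp t [0.0018 0.0009 0.0955] F [-0.2  0.7 -0.9] 5.1667
scene plate [517.8 106.1] [249.2 143.3] 76.8
top plate [496.4  34.3] [102.  140.1] 76.8
```

View pics/s2.png

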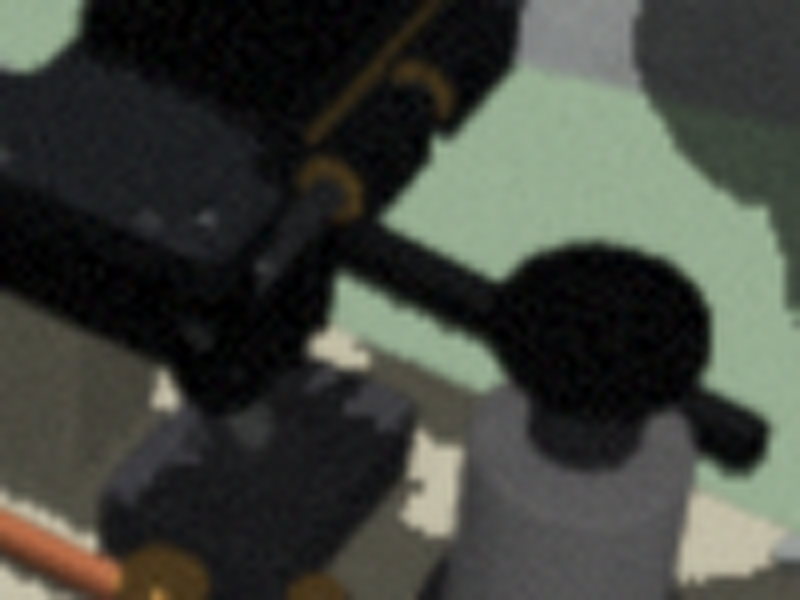

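The crop shows the ball at (230,380) leaning towards the camera in front of the fingers. The force is still low, so I keep going in small steps until the stop.

drive_tool:
  rows:
    - [0,1.5,-0.4,0,0,0,0]
    - [0,0,0,0,0,0,0]

```text
time_s: 5.58
tcp_pos: [0.5184, 0.1061, 0.0955]
ee_rot: [[-0.228, -0.974, -0.0], [-0.974, 0.228, -0.0], [0.0, 0.0, -1.0]]
wrist_force: [-0.5, 0.7, -0.5]
gripper_width: 0.004
gripper_force: 0.5
```

drive_tool:
  rows:
    - [0,1.5,-0.4,0,0,0,0]
    - [0,0,0,0,0,0,0]

```text
time_s: 5.75
tcp_pos: [0.5198, 0.1056, 0.0954]
ee_rot: [[-0.228, -0.974, -0.0], [-0.974, 0.228, -0.0], [0.0, 0.0, -1.0]]
wrist_force: [-0.9, 0.9, -0.2]
gripper_width: 0.006
gripper_force: 0.7
```

drive_tool:
  rows:
    - [0,1,-0.2,0,0,0,0]
    - [0,0,0,0,0,0,0]

```text
time_s: 5.92
tcp_pos: [0.5201, 0.1055, 0.0954]
ee_rot: [[-0.228, -0.974, -0.002], [-0.974, 0.228, -0.0], [0.001, 0.002, -1.0]]
wrist_force: [-4.4, 2.0, 0.4]
gripper_width: 0.005
gripper_force: 2.3
```

The wrist force jumped to about 5 N while the TCP stopped advancing, so the lever is at its stop. I back off, rise, and go over the cap.

drive_tool:
  rows:
    - [0,-19.5,4.6,0,0,0,0]
    - [0,0,0,40,0,0,0]
    - [0,0,0,40,0,0,0]
    - [0,0,0,0,0,0,0]

```text
time_s: 6.25
tcp_pos: [0.5069, 0.112, 0.184]
ee_rot: [[-0.225, -0.974, 0.018], [-0.974, 0.225, 0.005], [-0.009, -0.016, -1.0]]
wrist_force: [1.5, 0.8, 1.1]
gripper_width: 0.004
gripper_force: 0.0
```

drive_tool:
  rows:
    - [0,16,36.7,0,0,0,0]
    - [0,16,36.7,0,0,0,0]
    - [0,0,0,0,0,0,0]

```text
time_s: 6.5
tcp_pos: [0.5378, 0.1887, 0.1768]
ee_rot: [[-0.224, -0.975, 0.008], [-0.975, 0.224, 0.003], [-0.005, -0.007, -1.0]]
wrist_force: [0.8, -0.1, 0.0]
gripper_width: 0.004
gripper_force: 0.0
```

```bash
python3 lev.py; python3 - <<'E'
from h import *
c=capture("scene"); f=c["frame"][160:280,310:470]
cv2.imwrite("pics/s3.png",cv2.resize(f,(800,600),interpolation=cv2.INTER_CUBIC)[:,:,::-1])
E
```

```text
tcp t [0.0033 0.0858 0.1768] F [ 0.8 -0.1  0. ] 6.5
scene 0.74 152 [0.5489 0.1023 0.0902] x_t,y_t [0.0339 0.0042]
scene plate [517.5 105.9] [250.  142.2] 77.0
top 0.69 143 [0.5392 0.1    0.0944] x_t,y_t [ 0.025  -0.0003]
top plate [509.   88.6] [213.6 140. ] 77.0
```

View pics/s3.png

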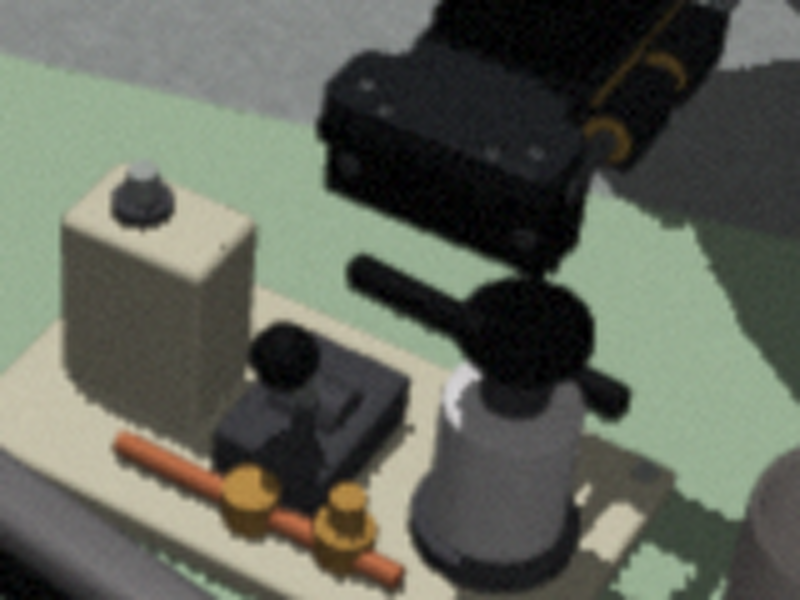

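The ball now stands at x_t of about +25 mm, so the vent is closed. The tester hasn't moved, and the fingers are over the cap at (530,300) in the crop. I start pumping.

drive_tool:
  rows:
    - [0,0,0,-25,0,0,0]
    - [0,0,0,0,0,0,0]
    - [0,0,0,0,0,0,0]

```text
time_s: 7.0
tcp_pos: [0.5325, 0.1822, 0.1498]
ee_rot: [[-0.229, -0.973, -0.002], [-0.973, 0.229, -0.002], [0.002, 0.002, -1.0]]
wrist_force: [0.1, 0.1, 0.7]
gripper_width: 0.003
gripper_force: 0.0
```

drive_tool:
  rows:
    - [0,0,0,-9,0,0,0]
    - [0,0,0,-4,0,0,0]
    - [0,0,0,-4,0,0,0]
    - [0,0,0,0,0,0,0]

```text
time_s: 7.33
tcp_pos: [0.5349, 0.1837, 0.1357]
ee_rot: [[-0.227, -0.974, 0.004], [-0.974, 0.227, 0.001], [-0.001, -0.004, -1.0]]
wrist_force: [-0.4, -1.3, 9.6]
gripper_width: 0.006
gripper_force: 4.6
```

drive_tool:
  rows:
    - [0,0,0,-4,0,0,0]
    - [0,0,0,0,0,0,0]

```text
time_s: 7.5
tcp_pos: [0.5348, 0.1837, 0.132]
ee_rot: [[-0.227, -0.974, 0.004], [-0.974, 0.227, 0.001], [-0.002, -0.004, -1.0]]
wrist_force: [-1.2, -1.0, 8.7]
gripper_width: 0.006
gripper_force: 4.7
```

drive_tool:
  rows:
    - [0,0,0,-3,0,0,0]
    - [0,0,0,0,0,0,0]

```text
time_s: 7.67
tcp_pos: [0.5348, 0.1836, 0.1292]
ee_rot: [[-0.227, -0.974, 0.004], [-0.974, 0.227, 0.001], [-0.002, -0.004, -1.0]]
wrist_force: [-1.4, -1.8, 10.0]
gripper_width: 0.003
gripper_force: 5.4
```

drive_tool:
  rows:
    - [0,0,0,-2.5,0,0,0]
    - [0,0,0,0,0,0,0]

```text
time_s: 7.83
tcp_pos: [0.5348, 0.1837, 0.127]
ee_rot: [[-0.227, -0.974, 0.004], [-0.974, 0.227, 0.001], [-0.002, -0.004, -1.0]]
wrist_force: [-2.2, -1.4, 12.1]
gripper_width: 0.01
gripper_force: 5.8
```

drive_tool:
  rows:
    - [0,0,0,-2,0,0,0]
    - [0,0,0,0,0,0,0]

```text
time_s: 8.0
tcp_pos: [0.5349, 0.1837, 0.1264]
ee_rot: [[-0.226, -0.974, 0.005], [-0.974, 0.226, 0.001], [-0.002, -0.004, -1.0]]
wrist_force: [-5.0, -2.1, 17.0]
gripper_width: 0.005
gripper_force: 8.6
```

drive_tool:
  rows:
    - [0,0,0,-1.5,0,0,0]
    - [0,0,0,0,0,0,0]

```text
time_s: 8.17
tcp_pos: [0.5349, 0.1837, 0.1263]
ee_rot: [[-0.226, -0.974, 0.005], [-0.974, 0.226, 0.001], [-0.002, -0.005, -1.0]]
wrist_force: [-8.0, -1.9, 24.3]
gripper_width: 0.003
gripper_force: 12.1
```

The plunger bottomed: TCP z is stuck at 0.1263 and the force is rising. I let it come up and check.

drive_tool:
  rows:
    - [0,0,0,10,0,0,0]
    - [0,0,0,10,0,0,0]
    - [0,0,0,12,0,0,0]
    - [0,0,0,0,0,0,0]
    - [0,0,0,0,0,0,0]

```text
time_s: 8.58
tcp_pos: [0.5334, 0.1836, 0.1529]
ee_rot: [[-0.228, -0.974, 0.001], [-0.974, 0.228, 0.001], [-0.001, -0.001, -1.0]]
wrist_force: [0.7, 0.3, 0.1]
gripper_width: 0.007
gripper_force: 0.0
```

```bash
cat > pin.py <<'E'
from h import *
s=sense(); print(s["time_s"],np.round(s["tcp_pos"],4),np.round(s["wrist_force"],1))
for n in ("scene","top"):
    c=capture(n); W=cloud(c)
    near=np.hypot(W[...,0]-.497,W[...,1]-.028)<.012
    p=W[near&(W[...,2]>.09)&(W[...,2]<.17)]; print(n,"pin top z",np.sort(p[:,2])[-6:].round(4) if len(p) else None)
    near=np.hypot(W[...,0]-.533,W[...,1]-.184)<.03
    p=W[near&(W[...,2]>.09)&(W[...,2]<.131)]; print(n,"cap z90",np.percentile(p[:,2],90).round(4) if len(p) else None)
E
python3 pin.py; python3 lev.py
```

```text
8.5833 [0.5334 0.1836 0.1529] [0.7 0.3 0.1]
scene pin top z [0.1294 0.1294 0.1295 0.1297 0.1299 0.1301]
scene cap z90 0.1251
top pin top z [0.1312 0.1313 0.1314 0.1317 0.1327 0.1328]
top cap z90 0.1282
tcp t [-0.0004  0.0793  0.1516] F [ 0.6 -0.4  0.3] 8.6833
scene 0.64 147 [0.5486 0.1027 0.0905] x_t,y_t [0.0335 0.0044]
scene plate [517.1 106.1] [250.  142.4] 76.6
top 0.73 140 [0.5393 0.0999 0.0943] x_t,y_t [ 0.025  -0.0004]
top plate [508.1  84.7] [205.9 139.9] 77.0
```

The pin rose from about 0.118 to 0.130 m, so the stroke works. Three more follow.

drive_tool:
  rows:
    - [0,0,0,-12,0,0,0]
    - [0,0,0,-8,0,0,0]
    - [0,0,0,-8,0,0,0]
    - [0,0,0,-4,0,0,0]
    - [0,0,0,0,0,0,0]

```text
time_s: 9.3
tcp_pos: [0.5348, 0.1842, 0.1262]
ee_rot: [[-0.225, -0.974, 0.005], [-0.974, 0.225, 0.0], [-0.001, -0.004, -1.0]]
wrist_force: [-8.8, -0.5, 28.0]
gripper_width: 0.009
gripper_force: 14.0
```

drive_tool:
  rows:
    - [0,0,0,10,0,0,0]
    - [0,0,0,10,0,0,0]
    - [0,0,0,12,0,0,0]
    - [0,0,0,0,0,0,0]
    - [0,0,0,0,0,0,0]

```text
time_s: 9.72
tcp_pos: [0.5332, 0.1835, 0.1524]
ee_rot: [[-0.228, -0.974, -0.0], [-0.974, 0.228, 0.0], [-0.0, 0.0, -1.0]]
wrist_force: [-0.0, 1.1, -1.0]
gripper_width: 0.006
gripper_force: 0.0
```

drive_tool:
  rows:
    - [0,0,0,-12,0,0,0]
    - [0,0,0,-8,0,0,0]
    - [0,0,0,-8,0,0,0]
    - [0,0,0,-4,0,0,0]
    - [0,0,0,0,0,0,0]

```text
time_s: 10.13
tcp_pos: [0.5344, 0.1841, 0.1262]
ee_rot: [[-0.225, -0.974, 0.004], [-0.974, 0.225, -0.001], [-0.0, -0.004, -1.0]]
wrist_force: [-10.4, -0.5, 33.4]
gripper_width: 0.001
gripper_force: 16.3
```

drive_tool:
  rows:
    - [0,0,0,10,0,0,0]
    - [0,0,0,10,0,0,0]
    - [0,0,0,12,0,0,0]
    - [0,0,0,0,0,0,0]
    - [0,0,0,0,0,0,0]

```text
time_s: 10.55
tcp_pos: [0.5329, 0.1834, 0.1516]
ee_rot: [[-0.228, -0.974, -0.001], [-0.974, 0.228, -0.0], [0.001, 0.001, -1.0]]
wrist_force: [-1.4, -0.3, -0.9]
gripper_width: 0.009
gripper_force: 0.0
```

```bash
python3 pin.py; python3 lev.py
```

```text
10.55 [0.5329 0.1834 0.1516] [-1.4 -0.3 -0.9]
scene pin top z [0.1521 0.1521 0.1524 0.1525 0.1528 0.1529]
scene cap z90 0.1251
top pin top z [0.1541 0.1542 0.1545 0.1548 0.1561 0.1562]
top cap z90 0.1285
tcp t [-0.0006  0.0791  0.1509] F [ 0.1  0.2 -0.2] 10.65
scene 0.7 148 [0.5486 0.102  0.0905] x_t,y_t [0.0337 0.0038]
scene plate [518.1 106.3] [250.4 143.6] 77.1
top 0.52 142 [0.5393 0.0999 0.0947] x_t,y_t [ 0.025  -0.0004]
top plate [508.2  84.8] [206. 140.] 76.9
```

drive_tool:
  rows:
    - [0,0,0,-12,0,0,0]
    - [0,0,0,-8,0,0,0]
    - [0,0,0,-8,0,0,0]
    - [0,0,0,-3,0,0,0]
    - [0,0,0,0,0,0,0]

```text
time_s: 11.27
tcp_pos: [0.5348, 0.1842, 0.1263]
ee_rot: [[-0.226, -0.974, 0.004], [-0.974, 0.226, 0.0], [-0.001, -0.004, -1.0]]
wrist_force: [-7.3, -0.8, 22.3]
gripper_width: 0.01
gripper_force: 11.5
```

drive_tool:
  rows:
    - [0,0,0,10,0,0,0]
    - [0,0,0,10,0,0,0]
    - [0,0,0,12,0,0,0]
    - [0,0,0,35,0,0,0]
    - [0,0,0,35,0,0,0]

```text
time_s: 11.68
tcp_pos: [0.5322, 0.1829, 0.2227]
ee_rot: [[-0.228, -0.974, -0.004], [-0.974, 0.228, -0.003], [0.004, 0.004, -1.0]]
wrist_force: [0.9, 0.2, -0.1]
gripper_width: 0.003
gripper_force: 0.0
```

drive_tool:
  rows:
    - [0,-25,25,20,0,0,0]
    - [0,-25,25,0,0,0,0]
    - [0,-25,25,0,0,0,0]
    - [0,0,0,0,0,0,0]
    - [0,0,0,0,0,0,0]

```text
time_s: 12.1
tcp_pos: [0.4572, 0.2595, 0.2434]
ee_rot: [[-0.225, -0.974, -0.0], [-0.974, 0.225, -0.0], [0.0, 0.0, -1.0]]
wrist_force: [1.0, -0.1, -0.4]
gripper_width: 0.006
gripper_force: 0.0
```

```bash
python3 pin.py; python3 lev.py; python3 - <<'E'
from h import *
c=capture("scene"); f=c["frame"][160:310,250:450]
cv2.imwrite("pics/s4.png",cv2.resize(f,(800,600),interpolation=cv2.INTER_CUBIC)[:,:,::-1])
E
```

```text
12.1 [0.4572 0.2595 0.2434] [ 1.  -0.1 -0.4]
scene pin top z [0.1521 0.1522 0.1524 0.1524 0.1526 0.153 ]
scene cap z90 0.1252
top pin top z [0.1549 0.1553 0.1554 0.1557 0.1558 0.1561]
top cap z90 0.1281
tcp t [-0.0901  0.1354  0.2432] F [ 0.  -0.1 -1. ] 12.2
scene 0.56 156 [0.5485 0.1022 0.0907] x_t,y_t [0.0335 0.004 ]
scene plate [516.8 106.6] [249.2 142.8] 76.8
top 0.51 119 [0.5377 0.0997 0.0954] x_t,y_t [ 0.0235 -0.001 ]
top plate [513.2 106.4] [250.3 139.9] 76.9
```

View pics/s4.png

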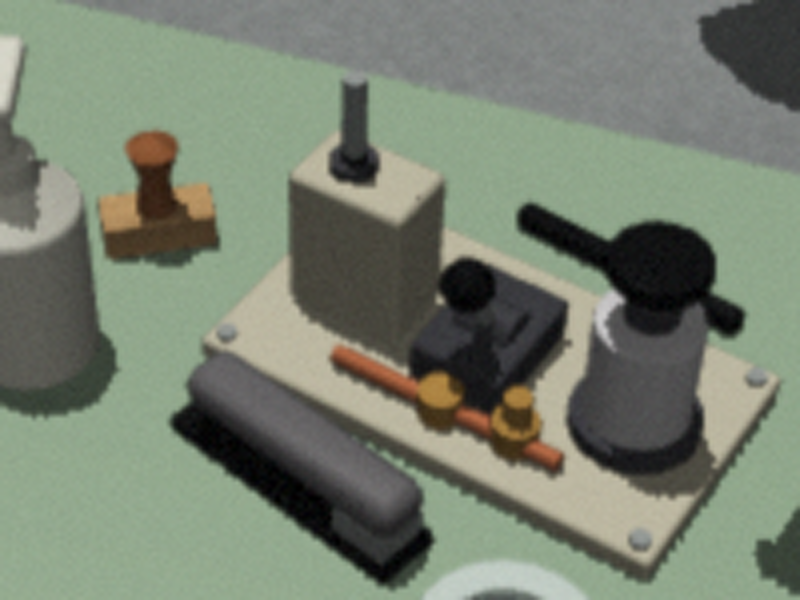

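The pin stands fully out, with its top at (355,80) and the black band at the collar at (355,155). The lever ball at (468,285) is over to the far side, the cap is up, and nothing has been displaced. I hand the job in.

```bash
python3 -c "
from h import *
print(finish_job())"
```

```text
the job is handed in; nothing more can be done
None
```

The job is handed in, with no verdict returned: the vent lever is at its stop, the pin measures fully out after four full strokes, the plunger is up, the hand is clear, and the tester and the things around it look unmoved.

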